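Find the unlatched cover of the service box and push it open

ROBOT

A 6-joint arm with a two-finger parallel gripper is mounted at the origin on a cart in front of the work surface, level with it; the furniture and walls round the work are solid. World frame = base frame: x ahead of the robot, y to its left, z up, the work surface at z = 0. Lengths are in mm, angles in rad, forces in N, time in s.
With the tool pointing down it reaches from about 275 to 750 mm from the base axis. Payload 10.2 kg.
Tool frame: the origin (TCP) lies at the very end of the fingers, on their centre line; the grasp point (between the pads) lies 19 mm behind it; z points along the fingers, y is the line along which they close (so a half turn about z gives the same grasp; the last joint's range is limited). The gripper opens to 88 mm and grips with 3 to 60 N. Pads are 18 mm wide; open, the fingers measure 123 mm over their backs; the gripper's body (75 mm by 187 mm) begins 45 mm behind the grasp point.
Start: joints at [-1.552, 0.313, 1.498, -0, 1.331, -0.223], TCP at [125.698, -509.736, 238.72] pointing down, gripper open.
Joint ranges: [-2.94, 2.94], [-0.97, 2.17], [0.19, 2.56], [-1.23, 4.37], [0.02, 3.11], [-2.88, 2.88]. Speed limits (rad/s): [2.39, 2.39, 3.01, 3.14, 3.14, 3.14].

INTERFACE

Orientations are given as a unit quaternion [w, x, y, z].
In Python, from station import env, ungrasp, close, kin, get_obs, grab_frame, order gives the robot as it stands. Calls block until the motion is done:
- env.goto(position, orientation): joint-space move of the TCP to a pose.
- env.move_linear(position, rot=None, rate=150): straight line of the TCP; rot=None keeps the orientation; rate is the mean speed in mm/s.
- env.movej(angles): joint-space move.
- ungrasp() and close(grasp_force=None): open the fingers fully, or close them until they stop; grasp_force is the grip in N (None keeps the last).
- env.dwell(seconds).
- kin.ik(position, orientation): joint angles nearest the present ones, or None.
- get_obs(): the state.
- grab_frame(name): name is "scene" or "top"; returns a dict with "frame" (480x640x3 uint8, red, green, blue), "intrinsics" (3x3 intrinsics, pixels), "eye" and "orientation" of the camera in the world. Camera axes: x right, y down, z forward; pixel columns grow to the right and rows downward; lengths in mm; the calibration is good to about 2 mm. A picture is of the moment at which its call begins. There is no depth.
A pose or a line that the arm cannot do raises env.MotionError and nothing moves.
- order.job_done(): hands the job in; it is judged then, once.
The state is a dict: "time": time; "joints": joint angles; "qd": joint speeds; "tau": joint torques, N m; "tool_pos": TCP position; "tcp_rot": TCP orientation; "force": force on the tool from outside, world axes, zero at the start; "torque": the same for the moment, N m; "gripper_width": opening from 0.0 (shut) to 1.0 (fully open); "gripper_force": force on a finger pad.
Only numpy, scipy, OpenCV 4.12 (cv2) and the standard library are available. Lean on these libraries where they do the work, as an engineer would, in place of code of your own. Each camera call takes 0.05 s, during which the arm holds its last target. There are 200 camera calls.

TASK

One of the four identical covers in the top of the grey service box is unlatched. Press the covers on their tails, the end at the back with the round mark, to find the one that tips, then push its raised nose back until that cover stands open, nearly upright, and take your hand away. It is all pressing and pushing, nothing needs to be gripped; do not move the things lying on and around the box.

Things in the scene. Friction and masses are not known exactly. Their poses are not given: they have to be found in the camera images.
- service_box: Grey steel box fixed to the worktop, 158 (x) x 254 (y) x 66 high; origin at the centre of its underside. Four identical aluminium covers, each 110 (x) x 54 (y) x 4, lie flush in its top side by side along y, 62 apart, over wells 60 deep, 6 mm ribs between; behind them (+x) a plain ledge 36 deep. Nothing visible shows which cover is unlatched; it differs from run to run.
- cover_a (a joint): leftmost (+y end) cover: angle in rad, 0 closed, grows as the tail dips and the nose rises, stop at 1.45. If unlatched, about 2 to 4 N on the tail tips it and pivot friction keeps it at any angle it is left at. If latched, the tail gives 3 mm at most.
- cover_a_press (a point): leftmost (+y end) cover: point on top of its tail, at the small round mark on its centre line, 27 behind (+x of the box) the pivot and 15 from the tail's end; moves with the cover. Pressed straight down here, an unlatched tail goes 12 mm down at about 0.6 rad and 24 mm down at about 0.9 rad.
- cover_a_hinge (a point): leftmost (+y end) cover: middle of its pivot, which runs along the box's y, 2 below the box's top. Nose 68 long toward -x (the robot), tail 42 long toward the ledge. A finger in front of the raised nose, pushed toward +x of the box, meets its edge and stands it up (1 to 4 N). Below about 0.8 rad a level push jams: press deeper first, or push along the nose's upward arc.
- cover_b (a joint): second from the left cover: angle in rad, 0 closed, grows as the tail dips and the nose rises, stop at 1.45. If unlatched, about 2 to 4 N on the tail tips it and pivot friction keeps it at any angle it is left at. If latched, the tail gives 3 mm at most.
- cover_b_press (a point): second from the left cover: point on top of its tail, at the small round mark on its centre line, 27 behind (+x of the box) the pivot and 15 from the tail's end; moves with the cover. Pressed straight down here, an unlatched tail goes 12 mm down at about 0.6 rad and 24 mm down at about 0.9 rad.
- cover_b_hinge (a point): second from the left cover: middle of its pivot, which runs along the box's y, 2 below the box's top. Nose 68 long toward -x (the robot), tail 42 long toward the ledge. A finger in front of the raised nose, pushed toward +x of the box, meets its edge and stands it up (1 to 4 N). Below about 0.8 rad a level push jams: press deeper first, or push along the nose's upward arc.
- cover_c (a joint): third from the left cover: angle in rad, 0 closed, grows as the tail dips and the nose rises, stop at 1.45. If unlatched, about 2 to 4 N on the tail tips it and pivot friction keeps it at any angle it is left at. If latched, the tail gives 3 mm at most.
- cover_c_press (a point): third from the left cover: point on top of its tail, at the small round mark on its centre line, 27 behind (+x of the box) the pivot and 15 from the tail's end; moves with the cover. Pressed straight down here, an unlatched tail goes 12 mm down at about 0.6 rad and 24 mm down at about 0.9 rad.
- cover_c_hinge (a point): third from the left cover: middle of its pivot, which runs along the box's y, 2 below the box's top. Nose 68 long toward -x (the robot), tail 42 long toward the ledge. A finger in front of the raised nose, pushed toward +x of the box, meets its edge and stands it up (1 to 4 N). Below about 0.8 rad a level push jams: press deeper first, or push along the nose's upward arc.
- cover_d (a joint): rightmost (-y end) cover: angle in rad, 0 closed, grows as the tail dips and the nose rises, stop at 1.45. If unlatched, about 2 to 4 N on the tail tips it and pivot friction keeps it at any angle it is left at. If latched, the tail gives 3 mm at most.
- cover_d_press (a point): rightmost (-y end) cover: point on top of its tail, at the small round mark on its centre line, 27 behind (+x of the box) the pivot and 15 from the tail's end; moves with the cover. Pressed straight down here, an unlatched tail goes 12 mm down at about 0.6 rad and 24 mm down at about 0.9 rad.
- cover_d_hinge (a point): rightmost (-y end) cover: middle of its pivot, which runs along the box's y, 2 below the box's top. Nose 68 long toward -x (the robot), tail 42 long toward the ledge. A finger in front of the raised nose, pushed toward +x of the box, meets its edge and stands it up (1 to 4 N). Below about 0.8 rad a level push jams: press deeper first, or push along the nose's upward arc.
- marker: black felt marker, 133 x 12 x 14, lying on the ledge at the back of the box; origin at the centre of its underside; to be left alone
- plug: small plug, 22 x 50 x 12, lying on the same ledge; origin at the centre of its underside; to be left alone
- beaker: glass beaker, 52 across, 66 high, on the worktop left of the box; origin at the centre of its underside; to be left alone
- timer: bench timer, 66 x 66 x 17, on the worktop right of the box; origin at the centre of its underside; to be left alone
- vial: screw-cap vial, 22 across, 54 high, on the worktop right of the box; origin at the centre of its underside; to be left alone
- tube_rack: rack with small tubes, 68 x 128 x 47, behind the box; origin at the centre of its underside; to be left alone
- tip_box: box of pipette tips, 91 x 122 x 82, far right; origin at the centre of its underside; to be left alone

How it is judged:
By the outcome, as a careful person would: the job done as asked, in the order asked, and still so for the second after the job is handed in, with the robot touching nothing.
It also fails if it takes over 51 s, if anything falls off the work surface, if the arm or the gripper's body presses on something with over 40 N, if the wrist force passes 120 N, or if a joint passes its speed limit or range.

## Working session

There is one attempt and no reset: what is moved stays moved. The work goes in short steps, each a Python script; the robot and the scene stay as the last script left them, time stands still between calls to the robot, and variables do not carry over. Pictures are saved under pics/ and viewed, at most 10 in all, crops included, and the job is handed in when it is done.

```bash
mkdir -p pics; ls
python3 - <<'E'
from station import *
import cv2,numpy as np
for n in("scene","top"):
    f=grab_frame(n); cv2.imwrite(f"pics/{n}0.png",f["frame"][:,:,::-1]); np.savez(n+"0.npz",**f); print(n,f["intrinsics"],f["eye"],f["orientation"])
o=get_obs();print(o)
E
```

```text
pics
scene [[457.17638196   0.         316.31462312]
 [  0.         457.17638196 243.9797537 ]
 [  0.           0.           1.        ]] [253.75848904 743.25719798 758.44083638] [ 0.0833711  -0.21240466  0.89437528 -0.38474197]
top [[443.54285457   0.         321.85877414]
 [  0.         443.54285457 239.10412435]
 [  0.           0.           1.        ]] [ 441.22621887  116.03418761 1094.60330112] [-0.04957039  0.70659928 -0.70431287  0.04694277]
{'time': 0.1, 'joints': array([-1.55240164e+00,  3.13387003e-01,  1.49837068e+00, -1.89538282e-05,
        1.33102924e+00, -2.23428606e-01]), 'qd': array([ 2.35246704e-04, -6.23488812e-04, -1.62632590e-03,  3.13327164e-03,
        5.85923794e-04, -5.59402253e-05]), 'tau': array([ 2.51232857e-03, -4.02808285e+01, -2.52645671e+01,  6.95004291e-02,
        3.42490571e-02, -5.96968653e-05]), 'tool_pos': array([ 125.68812395, -509.49248154,  238.21831144]), 'tcp_rot': array([-5.94939315e-04,  9.92698639e-01,  1.20619464e-01,  5.19528940e-05]), 'force': array([ 0.24566479, -1.22609285,  0.56508278]), 'torque': array([-0.0375301 ,  0.00697865,  0.01415756]), 'gripper_force': 0.0, 'gripper_width': 1.0007638242473105}
```

View pics/top0.png

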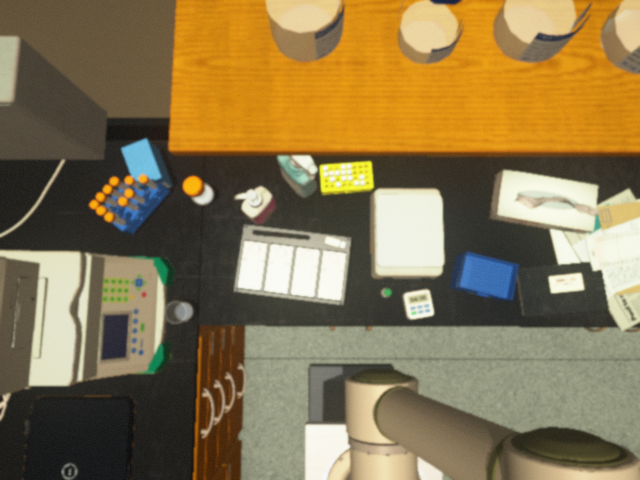

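View pics/scene0.png

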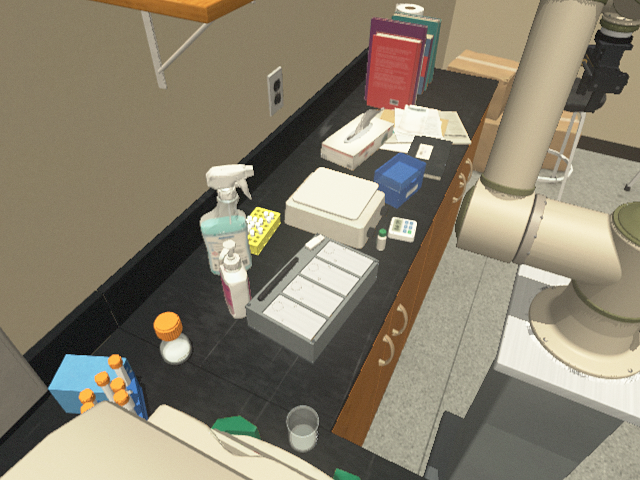

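The top view shows the box at about (234..352, 225..304), turned by about 7°. The four white covers are centred near (252,263), (278,268), (305,272) and (332,276). The marker is at (281,234) and the plug at (336,242), both on the ledge. The scene view agrees.

```bash
cat > h.py <<'E'
import numpy as np,cv2
from scipy.spatial.transform import Rotation as R
def cam(f): return f["intrinsics"],f["eye"],R.from_quat(np.roll(f["orientation"],-1)).as_matrix()
def ray(f,uv,z):
    K,e,M=cam(f); d=M@np.linalg.inv(K)@np.r_[uv,1]; return e+d*(z-e[2])/d[2]
def proj(f,p):
    K,e,M=cam(f); q=K@M.T@(np.asarray(p,float)-e); return q[:2]/q[2]
E
python3 - <<'E'
from h import *
t=dict(np.load("top0.npz"));s=dict(np.load("scene0.npz"))
def quads(f,roi,thr):
    x0,y0,x1,y1=roi; g=f["frame"].min(2); m=np.zeros_like(g); m[y0:y1,x0:x1]=(g[y0:y1,x0:x1]>thr)*255
    out=[]
    for c in cv2.findContours(m,cv2.RETR_EXTERNAL,cv2.CHAIN_APPROX_NONE)[0]:
        if cv2.contourArea(c)>250:
            M=cv2.moments(c); out.append((M['m10']/M['m00'],M['m01']/M['m00'],cv2.minAreaRect(c)))
    return out
C={}
for n,f,roi in(("top",t,(225,215,360,310)),("scene",s,(240,235,382,345))):
  for thr in(170,190,205):
    q=quads(f,roi,thr);print(n,thr,len(q))
    P=sorted([ray(f,a[:2],66) for a in q],key=lambda p:-p[1])
    for p in P:print(np.round(p,1))
for n,f,roi in(("top",t,(225,215,360,310)),("scene",s,(240,225,392,365))):
    x0,y0,x1,y1=roi
    cv2.imwrite(f"pics/{n}_crop.png",cv2.resize(f["frame"][y0:y1,x0:x1,::-1],None,fx=5 if n=="top" else 4,fy=5 if n=="top" else 4,interpolation=cv2.INTER_CUBIC))
E
```

```text
top 170 1
[509.5 190.1  66. ]
top 190 4
[521.1 281.8  66. ]
[513.6 220.3  66. ]
[506.2 159.   66. ]
[498.7  97.5  66. ]
top 205 4
[520.3 282.1  66. ]
[512.7 220.8  66. ]
[505.3 159.3  66. ]
[498.2  98.2  66. ]
scene 170 4
[516.2 284.   66. ]
[508.8 222.6  66. ]
[501.3 161.1  66. ]
[493.8  99.5  66. ]
scene 190 4
[516.1 284.   66. ]
[508.8 222.7  66. ]
[501.2 160.9  66. ]
[494.   99.4  66. ]
scene 205 4
[516.2 283.9  66. ]
[508.8 222.4  66. ]
[501.5 160.9  66. ]
[494.3  99.6  66. ]
```

View pics/top_crop.png

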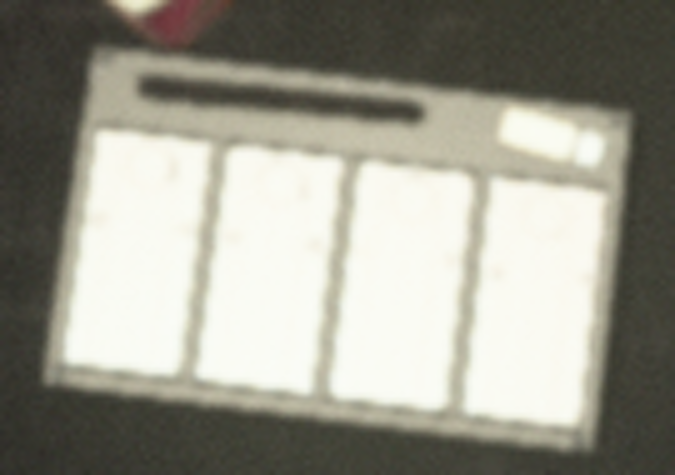

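The four covers sit in a row with 62 mm spacing (61.9 measured), and the round marks are faintly visible at the tail. Next I check how tall the neighbouring bottles and the scale are, and whether the arm can reach.

Run:
```python
from h import *
from station import *
t=dict(np.load("top0.npz"));s=dict(np.load("scene0.npz"))
def tri(a,b):
    K,e,M=cam(t);d=M@np.linalg.inv(K)@np.r_[a,1];K2,e2,M2=cam(s);d2=M2@np.linalg.inv(K2)@np.r_[b,1]
    x=np.linalg.lstsq(np.c_[d,-d2],e2-e,rcond=None)[0];return np.round((e+x[0]*d+e2+x[1]*d2)/2),round(np.linalg.norm(e+x[0]*d-e2-x[1]*d2))
print("disp head",tri((248,197),(230,246)))
print("spray head",tri((290,160),(228,175)))
print("disp base",ray(s,(238,312),0),"spray base",ray(s,(226,270),0))
print("scale",tri((376,190),(318,170)),tri((375,272),(288,207)),tri((438,274),(362,228)))
ang=np.arctan2(-7.45,61.4);psi=ang; print(np.degrees(psi))
ux=np.array([np.cos(psi),np.sin(psi)]);
ctop=np.array([[520.7,282],[513.2,220.6],[505.8,159.2],[498.5,97.9]]);csc=np.array([[516.2,284],[508.8,222.6],[501.4,161],[494,99.5]])
C=(ctop+csc)/2
q=np.array([0,np.cos(psi/2),np.sin(psi/2),0])
for c in C:
    p=c+40*ux
    for z in(40,150):
        j=kin.ik(np.r_[p,z],q);print(np.round(np.r_[p,z]),None if j is None else np.round(j,2))
    p=c-75*ux;j=kin.ik(np.r_[p,95],q);print('front',None if j is None else np.round(j,2))
np.savez("cal.npz",C=C,ux=ux,q=q)
# residual box outline check: corners of box top from model in the images
uy=np.array([-ux[1],ux[0]]);o=C.mean(0)+40*ux*0
for f,n in((t,'top'),(s,'scene')):
    im=f["frame"][:,:,::-1].copy()
    for c in C:
        for a,b in((-55,-27),(-55,27),(55,27),(55,-27),(40,0),(13,0)):
            u=proj(f,np.r_[c+a*ux+b*uy,66]);cv2.circle(im,tuple(int(round(v*16)) for v in u),16,(0,0,255),-1,shift=4)
    x0,y0,x1,y1=(225,170,385,310) if n=='top' else (200,200,400,365)
    cv2.imwrite(f"pics/{n}_ov.png",cv2.resize(im[y0:y1,x0:x1],None,fx=4,fy=4)[:600,:800])
a=cv2.imread("pics/top_ov.png");b=cv2.imread("pics/scene_ov.png")
a=cv2.resize(a,(400,350));b=cv2.resize(b,(400,300));m=np.zeros((600,800,3),np.uint8)
```

```text
disp head (array([654., 275., 182.]), 4)
spray head (array([710., 181., 261.]), 3)
disp base [650.96043408 283.15928303   0.        ] spray base [ 7.40998957e+02  1.95517127e+02 -1.13686838e-13]
scale (array([640.,  -1., 192.]), 58) (array([569.,  46., 143.]), 158) (array([ 532., -181.,  -87.]), 44)
-6.918194018250205
[558. 278.  40.] [ 0.27  0.73  1.39 -0.    1.02  1.97]
[558. 278. 150.] [ 0.27  0.6   1.3  -0.    1.24  1.97]
front [ 0.36  0.48  1.65 -0.    1.    2.05]
[551. 217.  40.] [ 0.18  0.67  1.5  -0.    0.97  1.87]
[551. 217. 150.] [ 0.18  0.54  1.41 -0.    1.2   1.87]
front [ 0.25  0.41  1.77 -0.    0.96  1.94]
[543. 155.  40.] [ 0.07  0.63  1.58 -0.    0.93  1.76]
[543. 155. 150.] [ 0.07  0.48  1.5  -0.    1.17  1.76]
front [ 0.12  0.35  1.86 -0.    0.93  1.81]
[536.  94.  40.] [-0.04  0.59  1.65 -0.    0.9   1.65]
[536.  94. 150.] [-0.04  0.44  1.56 -0.    1.14  1.65]
front [-0.02  0.31  1.93 -0.    0.9   1.67]
```

View pics/scene_ov.png

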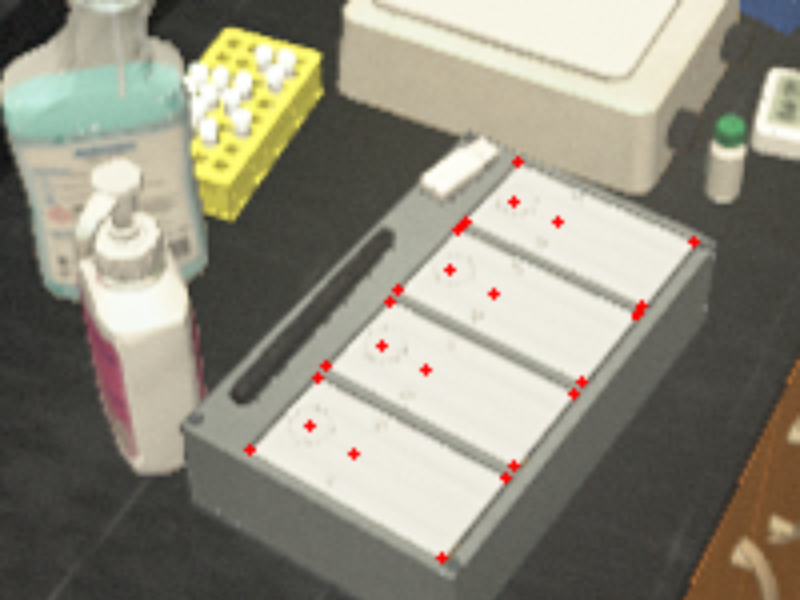

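Both overlays match the covers to within about 2 mm. The scale is about 70 high and the dispenser starts near x≈620, so the gripper body, at z>106, clears them. I test the covers starting from d, which is nearest the arm.

Run:
```python
from h import *
from station import *
s=dict(np.load("scene0.npz"));print("disp front",ray(s,(246,316),0),ray(s,(232,318),0))
d=np.load("cal.npz");C,ux,q=d["C"],d["ux"],d["q"]
close()
found=None
for i in(3,2,1,0):
    p=C[i]+(40 if i else 38)*ux
    if i==3: env.goto(np.r_[p,140],q)
    env.move_linear(np.r_[p,76],q,rate=120)
    f0=get_obs()["force"][2]; z=70
    while z>=54:
        env.move_linear(np.r_[p,z],rate=60); o=get_obs(); F=o["force"][2]-f0
        if F>12: break
        z-=2
    print("dcba"[3-i],z,np.round(o["tool_pos"],1),round(F,1),round(o["time"],1))
    if F<=12: found=i; break
    env.move_linear(np.r_[p,76],rate=120)
if found is not None:
    for z in(50,46,42):
        env.move_linear(np.r_[p,z],rate=60); o=get_obs(); print(z,np.round(o["tool_pos"],1),np.round(o["force"],1))
        if o["force"][2]-f0>20: break
    f=grab_frame("scene"); cv2.imwrite("pics/s1.png",cv2.resize(f["frame"][180:360,190:410,::-1],None,fx=3,fy=3)); print(o["time"])
```

```text
disp front [630.6184621  284.37037882   0.        ] [653.34018428 301.66296507   0.        ]
d 64 [536.3  93.9  65.9] 19.3 5.7
c 64 [543.6 155.3  65.9] 18.0 7.6
b 64 [551.  216.8  65.9] 16.6 9.5
a 52 [556.2 278.4  53.9] 1.6 12.7
50 [556.  278.4  49.6] [ 0.8  0.3 -0.3]
46 [556.  278.3  45.6] [0.9 0.3 0.3]
42 [556.  278.4  41.6] [0.4 0.6 1. ]
13.4417
```

View pics/s1.png

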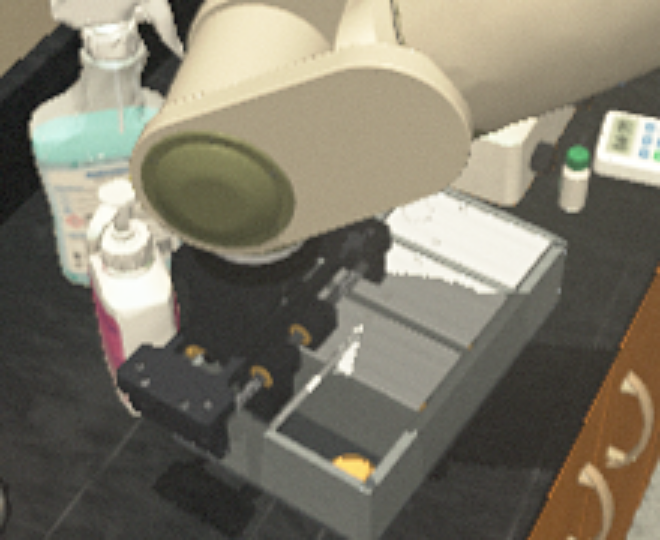

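Cover a is the unlatched one: it stands at about 0.9 rad over an open well, seen edge-on near (325,375). Next I lift off, go round to the front and push the nose back.

Run:
```python
from h import *
from station import *
d=np.load("cal.npz");C,ux,q=d["C"],d["ux"],d["q"]
P=lambda a,z:np.r_[C[0]+a*ux,z]
env.move_linear(P(38,200),rate=150)
env.move_linear(P(-80,200),q,rate=150)
env.move_linear(P(-80,98),rate=150)
f0=get_obs()["force"]
env.move_linear(P(-50,98),rate=80)
for a in list(range(-46,-12,4))+list(range(-14,-3,2)):
    env.move_linear(P(a,98),rate=50); o=get_obs(); F=(o["force"]-f0)[:2]@ux; print(a,np.round((o["tool_pos"][:2]-C[0])@ux,1),np.round(o["force"]-f0,1))
    if F<-10: break
print(o["time"])
f=grab_frame("scene"); cv2.imwrite("pics/s2.png",cv2.resize(f["frame"][180:360,190:410,::-1],None,fx=3,fy=3))
```

```text
-46 -46.0 [-0.5 -0.7 -0.3]
-42 -41.8 [ 0.2 -0.5 -0. ]
-38 -37.8 [-0.8 -0.2 -0.6]
-34 -33.8 [-0.3  0.  -0.2]
-30 -29.8 [-1.  -1.2 -0.9]
-26 -25.8 [-0.4 -1.1  0. ]
-22 -21.8 [-1.  -0.4 -0.4]
-18 -17.8 [ 0.2 -1.4  0.7]
-14 -13.8 [-1.1 -0.6 -0.5]
-14 -14.0 [-0.3 -0.3 -0.4]
-12 -11.9 [-0.7 -0.7  0.6]
-10 -9.9 [-0.2 -2.1 -0.7]
-8 -7.9 [-0.5 -1.1 -0. ]
-6 -6.3 [-3.4 -0.6  1.1]
-4 -5.9 [-14.5  -1.1   7.3]
20.7333
```

View pics/s2.png

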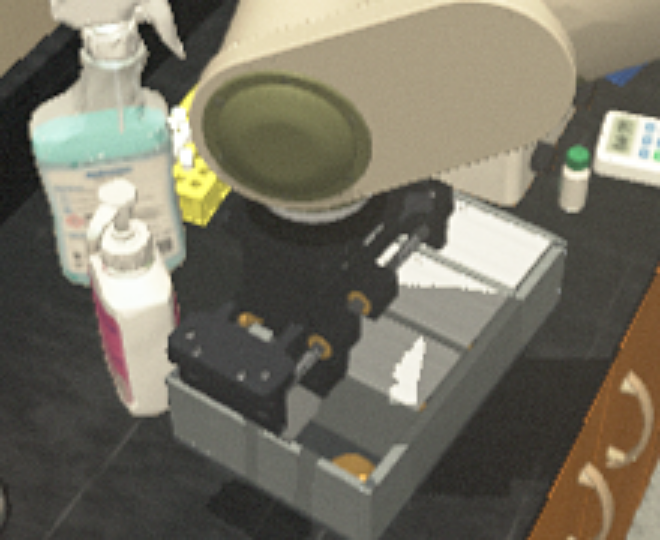

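The force rises at -5.9 mm, against a predicted hard stop of -6.2, so the cover is at its stop. I back off and check.

Run:
```python
from h import *
from station import *
d=np.load("cal.npz");C,ux,q=d["C"],d["ux"],d["q"]
P=lambda a,z:np.r_[C[0]+a*ux,z]
env.move_linear(P(-85,98),rate=80)
env.move_linear(P(-85,240),rate=150)
env.goto([380,-150,300],q); env.dwell(0.5)
a=grab_frame("scene")["frame"][180:360,190:410,::-1];b=grab_frame("top")["frame"][180:330,200:400,::-1]
cv2.imwrite("pics/f.png",np.vstack([cv2.resize(a,(440,360),interpolation=2),cv2.resize(b,(440,230),interpolation=2)])); o=get_obs();print(o["time"],o["force"])
```

```text
25.2917 [ 0.46012351 -0.37487957  0.80040776]
```

View pics/f.png

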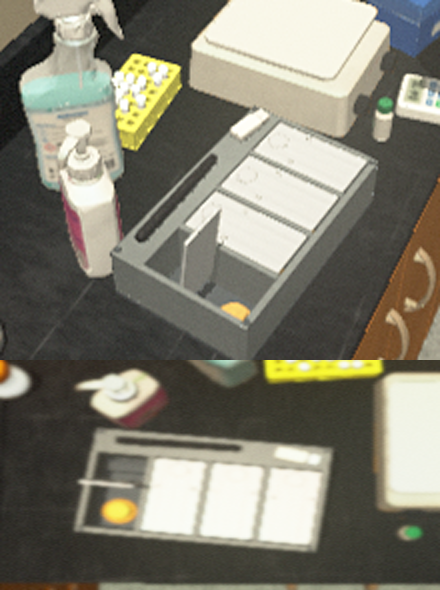

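Cover a stands upright (edge-on at about (200,248) in the upper picture). The other three covers are closed, and the marker and plug have not moved.

```bash
python3 -c "
from station import order
print(order.job_done())"
```

```text
the job is handed in; nothing more can be done
None
```

The unlatched cover was cover_a (leftmost): it now stands open against its stop, nearly upright, with the arm clear, nothing else moved, and the job handed in after about 25 s.

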